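Take apart the mixed-up date tins and sort them by colour

ROBOT

A 7-joint arm with a two-finger parallel gripper is mounted at the origin on the work surface. World frame = base frame: x ahead of the robot, y to its left, z up, the work surface at z = 0. Lengths are in m, angles in rad, forces in N, time in s.
With the tool pointing down it reaches from about 0.4 to 0.875 m from the base axis. Payload 19.3 kg.
Tool frame: the origin (TCP) lies midway between the tips of the shut fingers; the grasp point (between the pads) lies 19 mm behind it; z points along the fingers, y is the line along which they close (so a half turn about z gives the same grasp; the last joint's range is limited). The gripper opens to 85 mm and grips with 20 to 120 N. Pads are 22 mm wide; open, the fingers measure 114 mm over their backs; the gripper's body (76 mm by 85 mm) begins 54 mm behind the grasp point. The pads swing forward as they close: fully open they stand 13 mm farther back than shut.
Start: joints at [-1.389, 0.521, -0.036, 1.599, 0.021, 1.021, -0.113], TCP at [0.156, 0.605, 0.196] pointing down, gripper open.
Joint ranges: [-2.91, 2.91], [-0.3, 2.13], [-1.5, 1.42], [0.17, 2.43], [-1.26, 4.41], [0.16, 1.93], [-2.52, 2.52]. Speed limits (rad/s): [1.89, 1.89, 2.39, 2.39, 3.01, 3.01, 3.01].

INTERFACE

Orientations are given as [roll, pitch, yaw] about the fixed x, y, z axes, in that order (R = Rz(yaw) Ry(pitch) Rx(roll)).
In Python, from workcell import * gives the robot as it stands.
- The arm moves only by the shell command python3 -m creep 'ROWS' [FORCE]. ROWS is JSON, a list that holds one entry, the list of rows, each a list of 7 numbers: the closure, from -1 (fully open) to 1 (shut), then the shift along the tool's x, y, z in m, then the turn, a rotation vector about the tool's x, y, z in degrees. A call has 1 to 10 rows; each row shifts and turns the commanded pose from where the row before left it, along the tool's axes as they then stand; what a row does not reach is not made up. A row lasts 1/10 s, in which the tool goes at most 50 mm and 8.59 degrees, less where a joint would pass 70% of its speed; a pose out of reach is approached as far as the arm can. A call is refused whole if a number of a shift passes 0.05 or a number of a turn 8.59, either way. A call with a gripper value outside its range is refused whole. The fingers move at their own pace and stop on an object; FORCE is the grip in N (left out, the last holds). Time passes only in rows, so rows that do not move let the fingers close. It gives the time, the measured TCP pose, the force, the opening and the grip force at its end, in the units of the state.
- observe(): the state, without advancing time (a new reading comes with each control period).
- grab_frame(name): name is "side" or "top"; returns a dict with "image" (420x560x3 uint8, red, green, blue), "range_z" (420x560 float32, m along the optical axis (not along the pixel's ray), 0 where there is no reading), "fx", "fy", "cx", "cy" (pixels), "k1" (the pictures are not rectified: a ray, as slopes to the right and down, at radius r is drawn at 1 + k1 r^2 times it, then the intrinsics apply), "R" (3x3) and "t" (3): a world point X has camera coordinates R X + t. Camera axes: x right, y down, z forward; pixel columns grow to the right and rows downward; lengths in m; the calibration is good to about 2 mm. A picture is of the moment at which its call begins.
- job_done(): hands the job in; it is judged then, once.
Trained networks look in a picture, given as the dict that the camera call returned (one of the last four; its "shot" number tells which), for a name from the list of things; names that differ only in an ending like _2 or _b are one class to them, and where a whole thing is asked for, a point or a joint stands for the part that bears it (a point fixed in the world has none). Each returns a list of dicts, best first, with "confidence" (0 to 1); they miss things now and then, are a little off and sometimes report something else, mostly with a low value. They report only what shows in the picture. A call takes as long as a camera call. They do not tell look-alikes from the thing itself.
- find_in(picture, thing): "extent" ([centre column, centre row, width, height] in pixels, round what is visible of it).
- outline_of(picture, thing): "region" (420x560 bool, what is visible of it) and "extent" ([centre column, centre row, width, height] in pixels, round what is visible of it).
- tip_of(picture, thing): "position" ([column, row] in pixels: a listed point, or the origin of a listed thing).
The state is a dict: "clock": time; "qpos": joint angles; "qd": joint speeds; "joint_efforts": joint torques, N m; "position": TCP position; "tool_rot": TCP orientation; "force": force on the tool from outside, world axes, zero at the start; "moment": the same for the moment, N m; "grip_width": finger opening in m; "finger_force": force on a finger pad.
Only numpy, scipy, OpenCV 4.12 (cv2) and the standard library are available. Lean on these libraries where they do the work, as an engineer would, in place of code of your own. Each camera call takes 0.05 s, during which the arm holds its last target. There are 200 camera calls.

TASK

After the guests have gone, take the two columns of nested date tins apart from the top, one piece at a time, and put every tin and lid, those standing alone included, on the tray of its own colour. Each piece must stand upright on its foot on the floor of the tray, none stacked on another, and the coffee pot and the tea glasses must be left alone.

Things in the scene. Friction and masses are not known exactly. Their poses are not given: they have to be found in the camera images.
- base_green: Bottom tin of one of the two columns. Round open green tin, 54 mm diameter, 50 mm tall, 120 g. Origin at the centre of its underside, z up. Steel foot of diameter 42 mm from z 0 to 8 mm, 54 mm body (thin steel line at its lower edge) from 8 to 50 mm, wall 3 mm.
- tier_green: Second tin of either column (colours mixed), may carry a lid. Its foot is sunk 8 mm in the mouth below, 3 mm play all round: origin 42 mm above that tin's. Lifts straight off. Round open green tin, 54 mm diameter, 50 mm tall, 120 g. Origin at the centre of its underside, z up. Steel foot of diameter 42 mm from z 0 to 8 mm, 54 mm body (thin steel line at its lower edge) from 8 to 50 mm, wall 3 mm.
- lid_green: Flat green lid; one or both lids are present. Origin at the centre of its underside, z up: steel foot of diameter 42 mm from 0 to 8 mm, disc of diameter 54 mm from 8 to 14 mm, round upright grip of diameter 18 mm from 14 to 44 mm, all on one axis. About 80 g. It sits on top of one of the columns, its origin 42 mm above that of the tin beneath.
- single_green: A tin standing alone on the sideboard in front of the columns; one or both of the two singles are present. Round open green tin, 54 mm diameter, 50 mm tall, 120 g. Origin at the centre of its underside, z up. Steel foot of diameter 42 mm from z 0 to 8 mm, 54 mm body (thin steel line at its lower edge) from 8 to 50 mm, wall 3 mm.
- tray_green: Square green tray with a pale wood inlay on its floor, fixed, open on top: outside 200 x 200 mm, 20 mm high, walls 6 mm thick, floor 6 mm thick. Origin at the centre of its underside, x and y along its sides, z up. Inside 188 x 188 mm: room for four pieces, centres 42 mm either way from its middle along x and y.
- base_orange: Bottom tin of one of the two columns. Round open orange tin, 54 mm diameter, 50 mm tall, 120 g. Origin at the centre of its underside, z up. Steel foot of diameter 42 mm from z 0 to 8 mm, 54 mm body (thin steel line at its lower edge) from 8 to 50 mm, wall 3 mm.
- tier_orange: Second tin of either column (colours mixed), may carry a lid. Its foot is sunk 8 mm in the mouth below, 3 mm play all round: origin 42 mm above that tin's. Lifts straight off. Round open orange tin, 54 mm diameter, 50 mm tall, 120 g. Origin at the centre of its underside, z up. Steel foot of diameter 42 mm from z 0 to 8 mm, 54 mm body (thin steel line at its lower edge) from 8 to 50 mm, wall 3 mm.
- lid_orange: Flat orange lid; one or both lids are present. Origin at the centre of its underside, z up: steel foot of diameter 42 mm from 0 to 8 mm, disc of diameter 54 mm from 8 to 14 mm, round upright grip of diameter 18 mm from 14 to 44 mm, all on one axis. About 80 g. It sits on top of one of the columns, its origin 42 mm above that of the tin beneath.
- single_orange: A tin standing alone on the sideboard in front of the columns; one or both of the two singles are present. Round open orange tin, 54 mm diameter, 50 mm tall, 120 g. Origin at the centre of its underside, z up. Steel foot of diameter 42 mm from z 0 to 8 mm, 54 mm body (thin steel line at its lower edge) from 8 to 50 mm, wall 3 mm.
- tray_orange: Square orange tray with a pale wood inlay on its floor, fixed, open on top: outside 200 x 200 mm, 20 mm high, walls 6 mm thick, floor 6 mm thick. Origin at the centre of its underside, x and y along its sides, z up. Inside 188 x 188 mm: room for four pieces, centres 42 mm either way from its middle along x and y.
- dallah: Bystander: loose steel coffee pot about 215 mm tall, belly diameter 110 mm, spout and handle reach 85-90 mm from its axis. Origin under its centre, z up. Leave alone.
- glass_left: Bystander: loose tulip-shaped tea glass, 60 mm wide, 85 mm tall, standing beyond the columns. Origin under its centre, z up. Leave alone.
- glass_right: Bystander: loose tulip-shaped tea glass, 60 mm wide, 85 mm tall, standing beyond the columns. Origin under its centre, z up. Leave alone.
Not all that is in view belongs to the job. What is shaped like the base_green but pink is not meant. Leave any yellow look-alike of the lid_green alone.

How it is judged:
By the outcome, as a careful person would: the job done as asked, in the order asked, and still so for the second after the job is handed in, with the robot touching nothing.
Of lid_green, lid_orange only 1 to 2 are there at a start; the rules pass over those that are not, and their reading is None.
Of single_green, single_orange only 1 to 2 are there at a start; the rules pass over those that are not, and their reading is None.
At some moment in a run one of single_green, single_orange may be knocked a few centimetres aside while the robot is not near it.
It also fails if it takes over 208 s, if anything falls off the work surface, if the arm or the gripper's body presses on something with over 40 N, if the wrist force passes 120 N, or if a joint passes its speed limit or range.

## Working session

There is one attempt and no reset: what is moved stays moved. The work goes in short steps, Python scripts to look and compute and a shell command to move; the robot and the scene stay as the last step left them, time stands still between calls to the robot, and variables do not carry over. Pictures are saved under pics/ and viewed, at most 14 in all, crops included, and the job is handed in when it is done.

```bash
mkdir -p pics; ls; cat > h.py <<'E'
from workcell import *
import numpy as np, cv2
def K(f): return np.array([[f["fx"],0,f["cx"]],[0,f["fy"],f["cy"]],[0,0,1.]])
def cloud(f):
    h,w=f["range_z"].shape
    u,v=np.meshgrid(np.arange(w),np.arange(h))
    d=cv2.undistortPoints(np.stack([u,v],-1).reshape(-1,1,2).astype(np.float64),K(f),np.array([f["k1"],0,0,0,0.])).reshape(h,w,2)
    # note: model is direct 1+k1 r^2
    z=f["range_z"]; X=np.dstack([d[...,0]*z,d[...,1]*z,z])
    return (X-np.asarray(f["t"]))@np.asarray(f["R"])
E
python3 - <<'E'
from h import *
s=observe(); print(s["position"],s["tool_rot"],s["clock"],s["grip_width"])
for n in ["top","side"]:
    f=grab_frame(n); cv2.imwrite(f"pics/{n}0.png",f["image"][...,::-1])
    C=cloud(f); R=np.array(f["R"]);print(n,"cam",-R.T@np.array(f["t"]),R[2])
    for t in "base_green tier_green lid_green single_green tray_green base_orange tier_orange lid_orange single_orange tray_orange dallah glass_left".split():
        for o in outline_of(f,t):
            if o["confidence"]<.3: continue
            m=o["region"]&(f["range_z"]>0)
            P=C[m]
            if len(P)<5: continue
            zt=np.percentile(P[:,2],95); Q=P[P[:,2]>zt-.006]
            print(t,round(o["confidence"],2),np.round(o["extent"]),"med",np.round(np.median(P,0),3),"top",np.round((Q[:,:2].min(0)+Q[:,:2].max(0))/2,3),round(zt,3))
E
```

```text
pics
[0.15566116 0.60489904 0.19498762] [-3.14039833e+00  8.99753342e-05  2.88980168e+00] 0.0 0.08546003256313227
top cam [0.37493663 0.01268968 1.31724212] [ 0.15657642 -0.01294685 -0.98758099]
base_green 0.59 [243. 242.  27.  25.] med [0.494 0.073 0.014] top [0.493 0.072] 0.052
base_green 0.46 [245. 199.   8.   5.] med [0.594 0.07  0.027] top [0.594 0.068] 0.042
tier_green 0.9 [299. 187.  26.  28.] med [ 0.619 -0.059  0.057] top [ 0.616 -0.058] 0.093
lid_green 0.82 [258. 308.  22.  28.] med [0.337 0.042 0.015] top [0.337 0.043] 0.044
lid_green 0.8 [244. 185.  29.  25.] med [0.617 0.071 0.099] top [0.619 0.071] 0.128
single_green 0.92 [302. 263.  26.  24.] med [ 0.442 -0.065  0.013] top [ 0.442 -0.064] 0.051
tray_green 0.58 [397. 241.  92.  90.] med [ 0.489 -0.299  0.007] top [ 0.49  -0.299] 0.02
base_orange 0.52 [248. 114.  25.  36.] med [0.79  0.058 0.084] top [0.799 0.058] 0.089
base_orange 0.48 [297. 200.   9.   0.] med [ 0.591 -0.06   0.021] top [ 0.591 -0.063] 0.03
tier_orange 0.64 [298. 201.  15.   2.] med [ 0.592 -0.062  0.027] top [ 0.591 -0.066] 0.049
tier_orange 0.4 [245.
[... 1008 characters left out ...]
lid_green 0.43 [235. 260.  30.  23.] med [0.601 0.093 0.029] top [0.611 0.084] 0.048
single_green 0.56 [343. 245.  30.  35.] med [ 0.441 -0.05   0.033] top [ 0.441 -0.061] 0.05
tray_green 0.61 [365. 199. 100.  61.] med [ 0.487 -0.29   0.007] top [ 0.489 -0.296] 0.02
base_orange 0.82 [270. 226.  25.  22.] med [ 0.602 -0.035  0.028] top [ 0.609 -0.044] 0.047
tier_orange 0.94 [234. 239.  29.  17.] med [0.602 0.094 0.073] top [0.612 0.085] 0.091
tray_orange 0.59 [202. 355. 190. 130.] med [0.506 0.284 0.008] top [0.505 0.278] 0.021
dallah 0.69 [100. 249. 110. 117.] med [0.728 0.264 0.098] top [0.751 0.252] 0.187
glass_left 0.96 [172. 214.  38.  46.] med [0.783 0.072 0.055] top [0.799 0.062] 0.087
```

```bash
python3 - <<'E'
import cv2,numpy as np
t=cv2.imread("pics/top0.png");s=cv2.imread("pics/side0.png")
a=cv2.resize(t[60:340,60:480],(800,533));b=cv2.resize(s[150:370,130:480],(800,503))
cv2.imwrite("pics/a.png",a);cv2.imwrite("pics/b.png",b)
E
```

```text
(no output)
```

View pics/a.png

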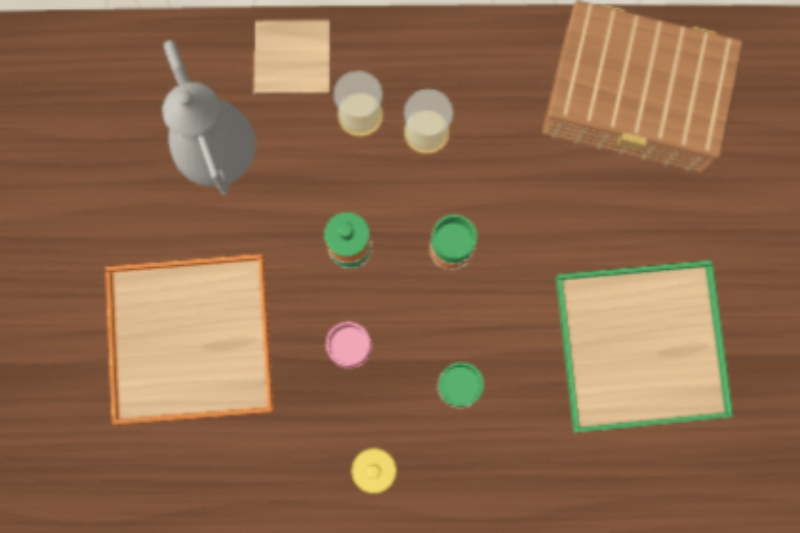

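View pics/b.png

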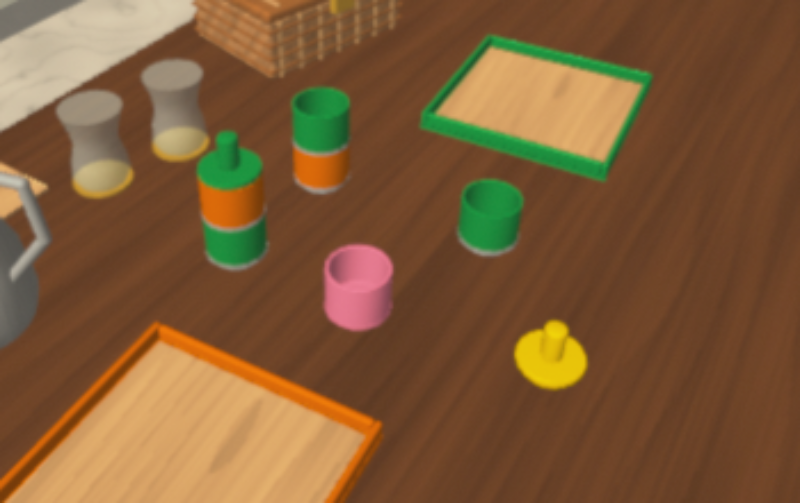

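Left column (top crop 347,237): green lid, orange tier and green base. Right column (453,240): green tier on orange base. The only single is green, at crop (461,385). Pink at (348,344) and yellow at (373,470) are the look-alikes, so I leave both alone. The crops confirm this. Next I need the tray corners and a helper that converts targets into tool-axis shifts.

```bash
cat >> h.py <<'E'
from scipy.spatial.transform import Rotation as Ro
def to(x,y,z,yawdeg):
    "shift in the tool axes after turning to yaw; turn"
    s=observe(); a=Ro.from_euler("xyz",s["tool_rot"]); b=Ro.from_euler("xyz",[np.pi,0,np.radians(yawdeg)])
    print("turn(deg, tool)",np.round((a.inv()*b).as_rotvec(degrees=True),1),"shift after turn mm",np.round(b.inv().apply(np.array([x,y,z])-s["position"])*1e3,1))
def d(dx,dy,dz,yawdeg):
    return np.round(Ro.from_euler("xyz",[np.pi,0,np.radians(yawdeg)]).inv().apply([dx,dy,dz]),1)
E
python3 - <<'E'
from h import *
f=grab_frame("top");C=cloud(f)
cells={}
for t in ["tray_green","tray_orange"]:
    o=outline_of(f,t)[0]; m=cv2.dilate(o["region"].astype(np.uint8),np.ones((5,5)))>0
    P=C[m&(f["range_z"]>0)]; Q=P[(P[:,2]>.015)&(P[:,2]<.026)][:,:2]
    r=cv2.minAreaRect((Q*1000).astype(np.float32)); 
    a=np.radians(r[2]); c=np.array(r[0])
    print(t,np.round(r[0],1),np.round(r[1],1),round(r[2],1),"floor",np.round(np.median(P[:,2]),4))
    for i in(-1,1):
        for j in(-1,1):
            print(np.round(c+42*np.array([np.cos(a)*i-np.sin(a)*j,np.sin(a)*i+np.cos(a)*j])))
to(.618,.071,.25,135)
s=observe();print(s["position"])
E
```

```text
tray_green [ 489.2 -298.8] [201.4 202.2] 4.8 floor 0.0068
[ 451. -344.]
[ 444. -261.]
[ 535. -337.]
[ 527. -253.]
tray_orange [504.1 275.1] [201.2 200.6] 4.2 floor 0.0066
[465. 230.]
[459. 314.]
[549. 236.]
[543. 320.]
turn(deg, tool) [ 0.   0.  30.6] shift after turn mm [-704.7  -50.9  -54.4]
[0.15575866 0.60529206 0.195596  ]
```

```bash
python3 -m creep '[[[-1,0,0,-0.0136,0,0,7.65],[-1,0,0,-0.0136,0,0,7.65],[-1,0,0,-0.0136,0,0,7.65],[-1,0,0,-0.0136,0,0,7.65],[-1,-0.04,-0.003,0,0,0,0],[-1,-0.04,-0.003,0,0,0,0],[-1,-0.04,-0.003,0,0,0,0],[-1,-0.04,-0.003,0,0,0,0],[-1,-0.04,-0.003,0,0,0,0],[-1,-0.04,-0.003,0,0,0,0]]]' 40
python3 -m creep '[[[-1,-0.04,-0.003,0,0,0,0],[-1,-0.04,-0.003,0,0,0,0],[-1,-0.04,-0.003,0,0,0,0],[-1,-0.04,-0.003,0,0,0,0],[-1,-0.04,-0.003,0,0,0,0],[-1,-0.04,-0.003,0,0,0,0],[-1,-0.04,-0.003,0,0,0,0],[-1,-0.04,-0.003,0,0,0,0],[-1,-0.04,-0.003,0,0,0,0],[-1,0,0,0,0,0,0]]]'
python3 -c "
from h import *
to(.6185,.0715,.104,135);print(observe()['qpos'])"
```

```text
clock: 2.45
position: [0.3134, 0.4215, 0.2502]
tool_rot: [3.141, -0.0, 2.356]
force: [0.6, 0.7, 0.1]
grip_width: 0.0855
finger_force: 0.0
clock: 3.45
position: [0.5506, 0.144, 0.25]
tool_rot: [-3.141, 0.002, 2.35]
force: [-0.7, 0.4, -0.4]
grip_width: 0.0853
finger_force: 0.0
turn(deg, tool) [-0.   0.1 -0.4] shift after turn mm [-99.3  -3.2 146. ]
[-0.58719295  0.39046822  0.30909625  1.69864697 -0.12968388  1.07216564
  0.5409789 ]
```

```bash
python3 -m creep '[[[-1,-0.033,-0.001,0,0,0,0],[-1,-0.033,-0.001,0,0,0,0],[-1,-0.033,-0.001,0.02,0,0,0],[-1,0,0,0.03,0,0,0],[-1,0,0,0.03,0,0,0],[-1,0,0,0.03,0,0,0],[-1,0,0,0.0,0,0,0],[-1,0,0,0.0,0,0,0]]]'
python3 -c "
from h import *
to(.6185,.0715,.104,135)"
```

```text
clock: 4.25
position: [0.616, 0.0769, 0.1407]
tool_rot: [-3.141, 0.0, 2.356]
force: [0.4, -0.2, -0.2]
grip_width: 0.0855
finger_force: 0.0
turn(deg, tool) [-0.  0. -0.] shift after turn mm [-5.6 -2.  36.7]
```

```bash
python3 -m creep '[[[-1,-0.0055,-0.002,0.012,0,0,0],[-1,0,0,0.012,0,0,0],[-1,0,0,0.0125,0,0,0],[1,0,0,0,0,0,0],[1,0,0,0,0,0,0],[1,0,0,0,0,0,0],[1,0,0,0,0,0,0],[1,0,0,0,0,0,0],[1,0,0,0,0,0,0],[1,0,0,0,0,0,0]]]' 40
python3 -m creep '[[[1,0,0,0,0,0,0],[1,0,0,0,0,0,0],[1,0,0,-0.01,0,0,0],[1,0,0,-0.01,0,0,0],[1,0,0,-0.02,0,0,0],[1,0,0,-0.02,0,0,0],[1,0,0,0,0,0,0]]]' 40
python3 -c "
from h import *
to(.489,-.20,.2,135)
to(.451,-.344,.2,135)"
```

```text
clock: 5.25
position: [0.6183, 0.0716, 0.1036]
tool_rot: [3.141, 0.0, 2.356]
force: [-0.8, -0.1, -0.0]
grip_width: -0.0001
finger_force: 0.0
clock: 5.95
position: [0.6198, 0.0716, 0.167]
tool_rot: [3.138, 0.002, 2.355]
force: [0.4, 0.1, 0.5]
grip_width: -0.0001
finger_force: 0.0
turn(deg, tool) [ 0.2  0.1 -0. ] shift after turn mm [ -99.5 -284.5  -33. ]
turn(deg, tool) [ 0.2  0.1 -0. ] shift after turn mm [-174.5 -413.2  -33. ]
```

Closed on nothing, so I'm looking before I move again.

```bash
python3 - <<'E'
from h import *
f=grab_frame("side"); g=grab_frame("top")
a=cv2.resize(f["image"][150:300,170:320],(400,400));b=cv2.resize(g["image"][140:260,200:320],(400,400))
cv2.imwrite("pics/c.png",np.hstack([a,b])[...,::-1])
C=cloud(g)
for t in ["lid_green"]:
    for fr in (f,g):
        C=cloud(fr)
        for o in outline_of(fr,t):
            P=C[o["region"]&(fr["range_z"]>0)]
            if len(P)>5: print(round(o["confidence"],2),np.round(o["extent"]),np.round(P.min(0),3),np.round(P.max(0),3))
E
```

```text
0.77 [234. 219.  24.  24.] [ 0.591 -0.058 -0.001] [0.741 0.101 0.13 ]
0.66 [372. 307.  32.  28.] [ 0.312  0.006 -0.001] [0.364 0.072 0.046]
0.24 [172. 215.  38.  48.] [ 0.767 -0.062 -0.   ] [0.948 0.091 0.089]
0.67 [265. 309.   9.  19.] [ 0.316  0.015 -0.   ] [0.354 0.034 0.02 ]
```

View pics/c.png

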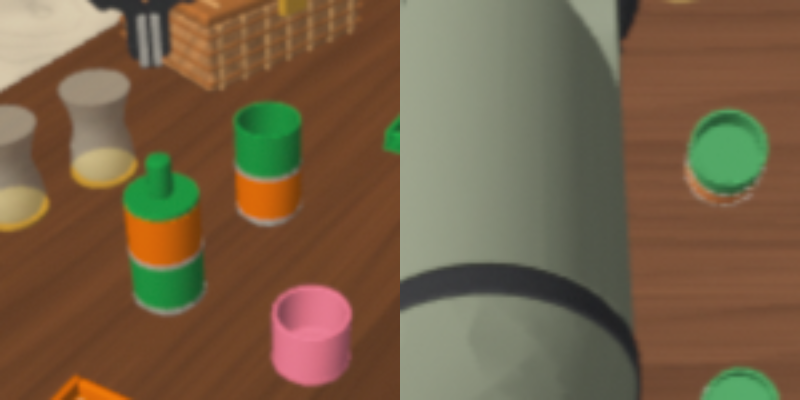

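The column is untouched, but the fingers (side crop 150,60) appear higher or farther away than the state says. I'll measure them in the cloud.

```bash
python3 - <<'E'
from h import *
f=grab_frame("side");C=cloud(f);s=observe();print(s["position"],s["tool_rot"],s["grip_width"],s["qpos"])
for r in range(140,180,4): print(r,[tuple(np.round(C[r,c]*1e3).astype(int)) for c in range(214,240,4)])
p=np.array(f["R"])@s["position"]+f["t"]; q=p[:2]/p[2]; q=q*(1+f["k1"]*(q@q)); print("proj TCP",q*[f["fx"],f["fy"]]+[f["cx"],f["cy"]],f["k1"])
E
```

```text
[0.617958   0.07151885 0.16312678] [-3.14095492e+00 -4.13257448e-04  2.35569835e+00] -3.073589233737123e-05 [-0.40798692  0.57033032  0.29543605  1.65220206 -0.19459836  0.9488173
  0.7421493 ]
140 [(np.int64(905), np.int64(-209), np.int64(87)), (np.int64(616), np.int64(88), np.int64(273)), (np.int64(878), np.int64(-211), np.int64(93)), (np.int64(622), np.int64(63), np.int64(262)), (np.int64(600), np.int64(78), np.int64(273)), (np.int64(596), np.int64(73), np.int64(272)), (np.int64(842), np.int64(-234), np.int64(93))]
144 [(np.int64(2129), np.int64(-1499), np.int64(-745)), (np.int64(613), np.int64(93), np.int64(269)), (np.int64(609), np.int64(88), np.int64(268)), (np.int64(620), np.int64(65), np.int64(256)), (np.int64(599), np.int64(80), np.int64(267)), (np.int64(597), np.int64(73), np.int64(265)), (np.int64(603), np.int64(55), np.int64(256))]
148 [(np.int64(629), np.int64(86), np.int64(255)), (np.int64(618), np.int64(88), np.int64(258)), (np.int64(612), np.int64(85), np.int64(259)), (np.int64(621), np.int64(66), np.int64(249)), (np.int64(604), np.int64(75), np.int64(257)), (np.int64
[... 1738 characters left out ...]
(894), np.int64(-184), np.int64(3)), (np.int64(889), np.int64(-194), np.int64(0)), (np.int64(618), np.int64(85), np.int64(213)), (np.int64(612), np.int64(81), np.int64(213)), (np.int64(606), np.int64(77), np.int64(213)), (np.int64(605), np.int64(68), np.int64(209)), (np.int64(815), np.int64(-192), np.int64(23))]
176 [(np.int64(882), np.int64(-169), np.int64(1)), (np.int64(874), np.int64(-176), np.int64(0)), (np.int64(862), np.int64(-180), np.int64(2)), (np.int64(611), np.int64(83), np.int64(206)), (np.int64(607), np.int64(78), np.int64(205)), (np.int64(836), np.int64(-199), np.int64(1)), (np.int64(814), np.int64(-190), np.int64(12))]
proj TCP [228.98240456 193.2476689 ] -0.014182364366004207
```

The real tip is at z≈0.203 while the state says 0.163, so the reported TCP reads about 40 mm low. x and y agree. I'll open, go down part-way and measure the tips again.

```bash
python3 -m creep '[[[-1,0,0,0.02,0,0,0],[-1,0,0,0.02,0,0,0],[-1,0,0,0.02,0,0,0],[-1,0,0,0,0,0,0],[-1,0,0,0,0,0,0],[-1,0,0,0,0,0,0],[-1,0,0,0,0,0,0]]]'
python3 - <<'E'
from h import *
f=grab_frame("side");C=cloud(f);s=observe();print(s["position"],s["grip_width"])
z=f["range_z"]>0
u=np.array([.7071,.7071]); D=(C[...,:2]-s["position"][:2])
m=z&(np.hypot(D[...,0],D[...,1])<.09)&(C[...,2]>.133)&(C[...,2]<.3)
P=C[m];a=(P[:,:2]-s["position"][:2])@u
for sg in(-1,1):
    Q=P[(a*sg>.02)]; i=Q[:,2]<Q[:,2].min()+.01
    print(sg,Q[:,2].min(),np.round(Q[i].mean(0),3),len(Q), "along",np.round([ (a[a*sg>.02]).min(),(a[a*sg>.02]).max()],3))
cv2.imwrite("pics/d.png",cv2.resize(f["image"][100:280,150:330],(540,540))[...,::-1])
to(.6185,.0715,.064,135)
E
```

```text
clock: 6.9
position: [0.6187, 0.0716, 0.1044]
tool_rot: [3.141, 0.001, 2.356]
force: [0.3, 1.0, 0.2]
grip_width: 0.0856
finger_force: 0.0
[0.61864766 0.07161123 0.10432772] 0.08507241842760357
-1 0.15565205073437602 [0.58  0.044 0.162] 1160 along [-0.074 -0.02 ]
1 0.15656581178147472 [0.645 0.113 0.162] 1275 along [0.02  0.074]
turn(deg, tool) [ 0.1  0.  -0. ] shift after turn mm [ 0.  -0.2 40.3]
```

View pics/d.png

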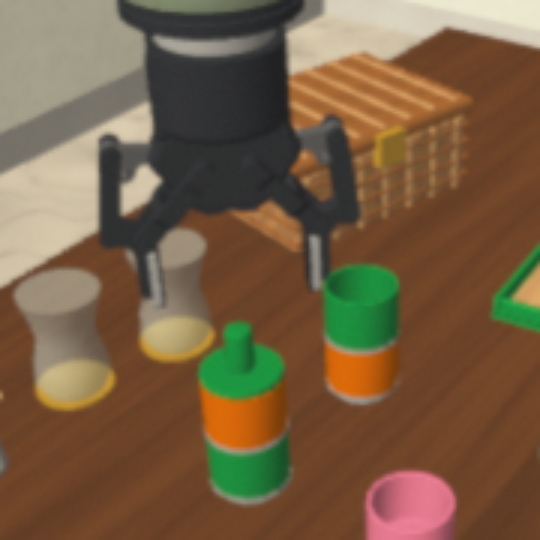

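The open tips sit at z 0.156, so shut they would be at 0.143. That makes real z = reported + 0.039, the same as before, and the tips straddle the knob symmetrically. I'll go down 39 mm and grip.

```bash
python3 -m creep '[[[-1,0,0,0.013,0,0,0],[-1,0,0,0.013,0,0,0],[-1,0,0,0.013,0,0,0],[1,0,0,0,0,0,0],[1,0,0,0,0,0,0],[1,0,0,0,0,0,0],[1,0,0,0,0,0,0],[1,0,0,0,0,0,0],[1,0,0,0,0,0,0],[1,0,0,0,0,0,0]]]' 40
```

```text
clock: 7.95
position: [0.6186, 0.0715, 0.0649]
tool_rot: [3.141, 0.0, 2.356]
force: [0.8, 0.1, 5.4]
grip_width: 0.0168
finger_force: 39.6
```

```bash
python3 -m creep '[[[1,0,0,-0.01,0,0,0],[1,0,0,-0.02,0,0,0],[1,0,0,-0.03,0,0,0],[1,0,0,-0.03,0,0,0],[1,-0.01,-0.022,0,0,0,0],[1,-0.015,-0.035,0,0,0,0],[1,-0.015,-0.035,0,0,0,0],[1,-0.015,-0.035,0,0,0,0],[1,-0.015,-0.035,0,0,0,0],[1,-0.015,-0.035,0,0,0,0]]]' 40
python3 -m creep '[[[1,-0.015,-0.035,0,0,0,0],[1,-0.015,-0.035,0,0,0,0],[1,-0.015,-0.035,0,0,0,0],[1,-0.015,-0.035,0,0,0,0],[1,-0.015,-0.035,0,0,0,0],[1,-0.015,-0.035,0,0,0,0],[1,0,0,0,0,0,0],[1,0,0,0,0,0,0]]]' 40
python3 -c "
from h import *
to(.451,-.344,-.011,135)"
```

```text
clock: 8.95
position: [0.5381, -0.1291, 0.1551]
tool_rot: [3.141, 0.0, 2.356]
force: [1.3, 0.8, -0.1]
grip_width: 0.0169
finger_force: 39.2
clock: 9.75
position: [0.4535, -0.3404, 0.1548]
tool_rot: [3.142, -0.0, 2.354]
force: [0.1, 0.9, -1.0]
grip_width: 0.0168
finger_force: 39.3
turn(deg, tool) [ 0.  -0.  -0.1] shift after turn mm [ -0.8  -4.3 165.8]
```

```bash
python3 -m creep '[[[1,-0.001,-0.004,0.02,0,0,0],[1,0,0,0.035,0,0,0],[1,0,0,0.035,0,0,0],[1,0,0,0.035,0,0,0],[1,0,0,0.02,0,0,0],[1,0,0,0.01,0,0,0],[1,0,0,0.006,0,0,0],[1,0,0,0.003,0,0,0],[1,0,0,0.0015,0,0,0],[1,0,0,0,0,0,0]]]' 40
```

```text
clock: 10.75
position: [0.4523, -0.3436, -0.0103]
tool_rot: [3.141, 0.001, 2.356]
force: [0.9, 0.5, -0.2]
grip_width: 0.0166
finger_force: 39.2
```

```bash
python3 -m creep '[[[1,0,0,0.001,0,0,0],[1,0,0,0.001,0,0,0],[1,0,0,0,0,0,0]]]' 40
python3 -m creep '[[[1,0,0,0.001,0,0,0],[1,0,0,0,0,0,0]]]' 40
```

```text
clock: 11.05
position: [0.4519, -0.3435, -0.0129]
tool_rot: [3.142, 0.0, 2.356]
force: [-0.1, 0.0, -1.1]
grip_width: 0.0164
finger_force: 39.2
clock: 11.25
position: [0.4521, -0.3435, -0.0132]
tool_rot: [3.141, 0.0, 2.356]
force: [-3.3, 4.3, 16.6]
grip_width: 0.0166
finger_force: 41.1
```

```bash
python3 -m creep '[[[-0.2,0,0,0,0,0,0],[-0.2,0,0,0,0,0,0],[-0.2,0,0,0,0,0,0],[-0.2,0,0,0,0,0,0],[-0.2,0,0,-0.01,0,0,0],[-0.2,0,0,-0.03,0,0,0],[-0.2,0,0,-0.04,0,0,0],[-0.2,0,0,-0.04,0,0,0],[-0.2,0,0,-0.02,0,0,0],[-0.2,0,0,0,0,0,0]]]' 40
python3 - <<'E'
from h import *
f=grab_frame("side")
C=cloud(f)
for o in outline_of(f,"lid_green"):
    P=C[o["region"]&(f["range_z"]>0)]
    if len(P)>5: print(round(o["confidence"],2),np.round(o["extent"]),np.round(np.median(P,0),3),np.round(P.max(0),3))
for o in outline_of(f,"tier_orange"):
    P=C[o["region"]&(f["range_z"]>0)]
    if len(P)>5: print(round(o["confidence"],2),np.round(o["extent"]),np.round(np.median(P,0),3),np.round(P.max(0),3))
print(observe()["grip_width"]);to(.618,.071,.13,135)
E
```

```text
clock: 12.25
position: [0.4532, -0.3444, 0.1296]
tool_rot: [3.14, 0.005, 2.356]
force: [0.4, 0.3, -0.5]
grip_width: 0.0509
finger_force: 0.0
0.86 [387. 185.  16.  18.] [ 0.451 -0.334  0.021] [ 0.48  -0.314  0.052]
0.82 [372. 304.  28.  24.] [0.336 0.052 0.016] [0.364 0.073 0.046]
0.82 [234. 233.  31.  32.] [0.614 0.079 0.077] [0.644 0.101 0.095]
0.05141909961898125
turn(deg, tool) [-0. -0. -0.] shift after turn mm [175.2 410.5  -4.3]
```

```bash
python3 -m creep '[[[-1,0.01,0.024,0,0,0,0],[-1,0.015,0.035,0,0,0,0],[-1,0.015,0.035,0,0,0,0],[-1,0.015,0.035,0,0,0,0],[-1,0.015,0.035,0,0,0,0],[-1,0.015,0.035,0,0,0,0],[-1,0.015,0.035,0,0,0,0],[-1,0.015,0.035,0,0,0,0],[-1,0.015,0.035,0,0,0,0],[-1,0.015,0.035,0,0,0,0]]]' 40
python3 -m creep '[[[-1,0.015,0.035,0,0,0,0],[-1,0.015,0.035,0,0,0,0],[-1,0,0,0,0,0,0],[-1,0,0,0,0,0,0]]]' 40
python3 - <<'E'
from h import *
f=grab_frame("side");C=cloud(f);P=C[f["range_z"]>0]
m=(abs(P[:,0]-.617)<.04)&(abs(P[:,1]-.072)<.04)&(P[:,2]>.085)&(P[:,2]<.1); Q=P[m]
print(len(Q),np.round([Q.min(0),Q.max(0)],3))
E
python3 -c "
from h import *
to(.618,.0715,.013,135)"
```

```text
clock: 13.4
position: [0.589, 0.0002, 0.1249]
tool_rot: [-3.14, -0.001, 2.356]
force: [-0.8, -0.8, -0.2]
grip_width: 0.0854
finger_force: 0.0
clock: 13.8
position: [0.6168, 0.0698, 0.1246]
tool_rot: [-3.14, -0.001, 2.357]
force: [-0.8, -0.8, -0.4]
grip_width: 0.0852
finger_force: 0.0
257 [[0.591 0.047 0.085]
 [0.646 0.102 0.095]]
turn(deg, tool) [-0.1 -0.  -0. ] shift after turn mm [  1.2   2.8 112. ]
```

```bash
python3 -m creep '[[[-1,0.001,0.0035,0.01,0,0,0],[-1,0,0,0.03,0,0,0],[-1,0,0,0.03,0,0,0],[-1,0,0,0.02,0,0,0],[-1,0,0,0.012,0,0,0],[-1,0,0,0.01,0,0,0],[0.2,0,0,0,0,0,0],[1,0,0,0,0,0,0],[1,0,0,0,0,0,0],[1,0,0,0,0,0,0]]]' 40
python3 -m creep '[[[1,0,0,0,0,0,0],[1,0,0,0,0,0,0],[1,0,0,-0.005,0,0,0],[1,0,0,-0.01,0,0,0],[1,0,0,-0.015,0,0,0],[1,0,0,-0.02,0,0,0],[1,0,0,-0.03,0,0,0],[1,0,0,0,0,0,0]]]' 40
python3 - <<'E'
from h import *
f=grab_frame("side")
cv2.imwrite("pics/e.png",cv2.resize(f["image"][100:280,150:330],(540,540))[...,::-1])
to(.543,.320,.1,135);to(.465,.230,.1,135);print(observe()["qpos"])
E
```

```text
clock: 14.85
position: [0.62, 0.0726, 0.015]
tool_rot: [3.14, 0.001, 2.356]
force: [-0.2, -0.5, 5.9]
grip_width: 0.0524
finger_force: 42.6
clock: 15.65
position: [0.6215, 0.0727, 0.0988]
tool_rot: [3.137, 0.003, 2.355]
force: [1.5, 0.2, -0.4]
grip_width: 0.0525
finger_force: 42.4
turn(deg, tool) [ 0.2  0.1 -0. ] shift after turn mm [229.7 119.9  -3.2]
turn(deg, tool) [ 0.2  0.1 -0. ] shift after turn mm [221.2   1.1  -3.2]
[-0.40940885  0.65579896  0.29819255  1.70100491 -0.24835104  0.81797709
  0.7853368 ]
```

View pics/e.png

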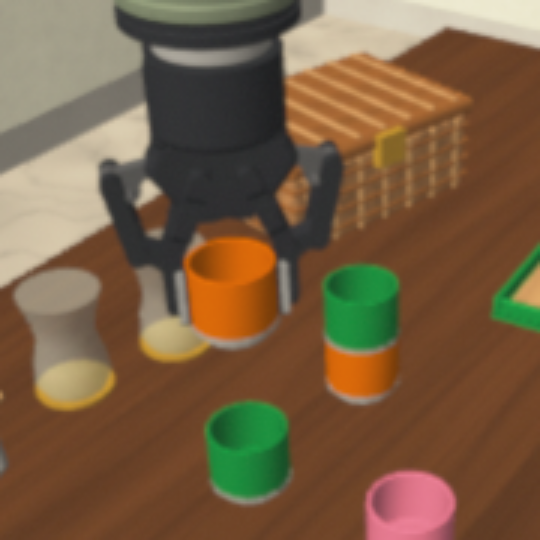

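The tier lifted upright and the green base stayed where it was. I'll carry the tier to the orange tray cell at (0.459, 0.314).

```bash
python3 -m creep '[[[1,0.0145,0.003,0,0,0,0],[1,0.03,0.006,0,0,0,0],[1,0.03,0.006,0,0,0,0],[1,0.03,0.006,0,0,0,0],[1,0.03,0.006,0,0,0,0],[1,0.03,0.006,0,0,0,0],[1,0.03,0.006,0,0,0,0],[1,0.03,0.006,0,0,0,0],[1,0.03,0.006,0,0,0,0],[1,0.03,0.006,0,0,0,0]]]' 40
python3 -m creep '[[[1,0,0,0,0,0,0],[1,0,0,0,0,0,0]]]' 40
python3 -c "
from h import *
to(.459,.314,-.021,135);print(observe()['qpos'])"
```

```text
clock: 16.7
position: [0.4567, 0.3153, 0.0936]
tool_rot: [-3.14, -0.0, 2.356]
force: [0.3, 0.7, -1.3]
grip_width: 0.0525
finger_force: 42.3
clock: 16.9
position: [0.4575, 0.3147, 0.0936]
tool_rot: [-3.141, -0.0, 2.358]
force: [0.8, -0.3, -1.7]
grip_width: 0.0526
finger_force: 42.3
turn(deg, tool) [-0.1 -0.   0.1] shift after turn mm [ -1.6   0.6 114.6]
[-0.93288447  0.56953436  0.31253182  1.88733291 -0.2530475   0.72407633
  0.31104011]
```

```bash
python3 -m creep '[[[1,-0.0015,0,0.02,0,0,0],[1,0,0,0.035,0,0,0],[1,0,0,0.03,0,0,0],[1,0,0,0.015,0,0,0],[1,0,0,0.007,0,0,0],[1,0,0,0.004,0,0,0],[1,0,0,0.001,0,0,0],[1,0,0,0.001,0,0,0],[1,0,0,0,0,0,0]]]' 40
python3 -m creep '[[[1,0,0,0.001,0,0,0],[1,0,0,0.001,0,0,0]]]' 40
```

```text
clock: 17.8
position: [0.4599, 0.3134, -0.0183]
tool_rot: [3.141, 0.0, 2.356]
force: [0.4, -0.0, -1.3]
grip_width: 0.0522
finger_force: 42.4
clock: 18.0
position: [0.4597, 0.3132, -0.0208]
tool_rot: [3.141, 0.0, 2.356]
force: [0.3, -0.0, -1.8]
grip_width: 0.0527
finger_force: 42.4
```

```bash
python3 -m creep '[[[1,0,0,0.001,0,0,0],[1,0,0,0.0005,0,0,0]]]' 40
python3 -m creep '[[[0.1,0,0,0,0,0,0],[-0.2,0,0,0,0,0,0],[-0.7,0,0,0,0,0,0],[-0.7,0,0,0,0,0,0],[-0.7,0,0,0,0,0,0],[-0.7,0,0,-0.02,0,0,0],[-0.7,0,0,-0.04,0,0,0],[-0.7,0,0,-0.04,0,0,0],[-0.7,0,0,-0.02,0,0,0],[-0.7,0,0,0,0,0,0]]]' 40
python3 - <<'E'
from h import *
f=grab_frame("top");C=cloud(f)
for t in ["tier_green","base_orange","single_green","base_green","tier_orange"]:
  for o in outline_of(f,t):
    P=C[o["region"]&(f["range_z"]>0)]
    if len(P)<10 or o["confidence"]<.3: continue
    zt=np.percentile(P[:,2],95); Q=P[P[:,2]>zt-.006]
    print(t,round(o["confidence"],2),np.round(o["extent"]),"top",np.round((Q[:,:2].min(0)+Q[:,:2].max(0))/2,4),np.round(np.ptp(Q[:,:2],0),3),round(zt,3))
print(observe()["grip_width"]);to(.618,.073,.1,135)
E
```

```text
clock: 18.2
position: [0.4598, 0.3133, -0.0212]
tool_rot: [3.141, -0.0, 2.356]
force: [-9.4, -4.1, 42.4]
grip_width: 0.0523
finger_force: 46.7
clock: 19.2
position: [0.4608, 0.314, 0.1001]
tool_rot: [3.137, 0.0, 2.356]
force: [-0.1, -0.4, -1.5]
grip_width: 0.0724
finger_force: 0.0
tier_green 0.74 [299. 187.  25.  28.] top [ 0.616 -0.059] [0.052 0.051] 0.093
base_orange 0.31 [245. 188.  26.  26.] top [0.6191 0.0714] [0.053 0.052] 0.051
single_green 0.87 [298. 279.  24.  21.] top [ 0.4059 -0.0528] [0.051 0.051] 0.051
base_green 0.62 [246. 188.  27.  26.] top [0.619  0.0714] [0.052 0.052] 0.051
base_green 0.57 [243. 242.  24.  21.] top [0.493  0.0717] [0.052 0.052] 0.052
tier_orange 0.52 [142. 255.  23.  19.] top [0.4606 0.299 ] [0.049 0.051] 0.059
tier_orange 0.45 [300. 187.  26.  32.] top [ 0.6165 -0.0579] [0.053 0.053] 0.093
0.07278140093701653
turn(deg, tool) [-0.1  0.  -0. ] shift after turn mm [-281.8  -57.2   -3.5]
```

The single has already been knocked, to (0.406, -0.053). The placed orange tier reads a bit odd, so I'm checking it.

```bash
python3 - <<'E'
from h import *
f=grab_frame("side");g=grab_frame("top")
a=cv2.resize(f["image"][200:420,60:340],(509,400));b=cv2.resize(g["image"][170:310,90:190],(286,400))
cv2.imwrite("pics/f.png",np.hstack([a,b])[...,::-1])
E
```

```text
(no output)
```

View pics/f.png

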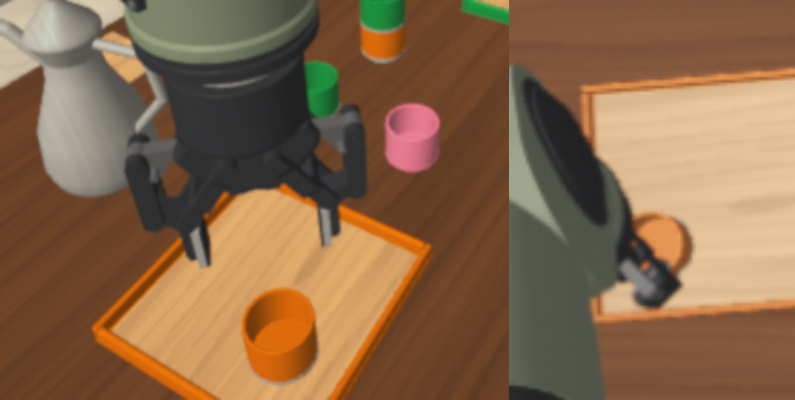

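The tier stands upright in the tray (crop 280,335). Next is the green base.

```bash
python3 -m creep '[[[-1,-0.014,-0.0035,0,0,0,0],[-1,-0.03,-0.006,0,0,0,0],[-1,-0.03,-0.006,0,0,0,0],[-1,-0.03,-0.006,0,0,0,0],[-1,-0.03,-0.006,0,0,0,0],[-1,-0.03,-0.006,0,0,0,0],[-1,-0.03,-0.006,0,0,0,0],[-1,-0.03,-0.006,0,0,0,0],[-1,-0.03,-0.006,0,0,0,0],[-1,-0.03,-0.006,0,0,0,0]]]' 40
python3 -m creep '[[[-1,0,0,0.02,0,0,0],[-1,0,0,0.02,0,0,0],[-1,0,0,0,0,0,0]]]' 40
python3 -c "
from h import *
to(.6195,.072,-.026,135)"
```

```text
clock: 20.6
position: [0.6203, 0.069, 0.0973]
tool_rot: [-3.141, 0.0, 2.355]
force: [-0.2, 0.2, 0.4]
grip_width: 0.0857
finger_force: 0.0
clock: 20.9
position: [0.6182, 0.07, 0.0551]
tool_rot: [-3.138, -0.002, 2.355]
force: [-0.7, 0.6, -1.0]
grip_width: 0.0852
finger_force: 0.0
turn(deg, tool) [-0.2 -0.1 -0.1] shift after turn mm [ 0.5  2.3 81.1]
```

```bash
python3 -m creep '[[[-1,0.0005,0.0023,0.02,0,0,0],[-1,0,0,0.025,0,0,0],[-1,0,0,0.02,0,0,0],[-1,0,0,0.01,0,0,0],[-1,0,0,0.005,0,0,0],[0.2,0,0,0,0,0,0],[1,0,0,0,0,0,0],[1,0,0,0,0,0,0],[1,0,0,0,0,0,0],[1,0,0,0,0,0,0]]]' 40
python3 -m creep '[[[1,0,0,0,0,0,0],[1,0,0,-0.005,0,0,0],[1,0,0,-0.01,0,0,0],[1,0,0,-0.02,0,0,0],[1,0,0,-0.03,0,0,0],[1,0,0,-0.03,0,0,0],[1,0,0,-0.03,0,0,0],[1,0,0,-0.01,0,0,0],[1,0,0,0,0,0,0]]]' 40
python3 -c "
from h import *
to(.535,-.337,.1,135)"
```

```text
clock: 21.9
position: [0.6216, 0.0734, -0.0212]
tool_rot: [3.14, 0.001, 2.356]
force: [-2.5, -0.4, 6.4]
grip_width: 0.0536
finger_force: 41.1
clock: 22.8
position: [0.6218, 0.0737, 0.1143]
tool_rot: [3.139, 0.001, 2.356]
force: [-0.8, 0.3, -2.2]
grip_width: 0.0536
finger_force: 42.4
turn(deg, tool) [ 0.1  0.1 -0. ] shift after turn mm [-229.1 -351.8   14.3]
```

```bash
python3 -m creep '[[[1,-0.01,-0.016,0,0,0,0],[1,-0.02,-0.031,0,0,0,0],[1,-0.02,-0.031,0,0,0,0],[1,-0.02,-0.031,0,0,0,0],[1,-0.02,-0.031,0,0,0,0],[1,-0.02,-0.031,0,0,0,0],[1,-0.02,-0.031,0,0,0,0],[1,-0.02,-0.031,0,0,0,0],[1,-0.02,-0.031,0,0,0,0],[1,-0.02,-0.031,0,0,0,0]]]' 40
python3 -m creep '[[[1,-0.02,-0.03,0,0,0,0],[1,-0.02,-0.028,0,0,0,0],[1,0,0,0,0,0,0],[1,0,0,0,0,0,0]]]' 40
python3 -c "
from h import *
to(.535,-.337,-.013,135)"
```

```text
clock: 23.8
position: [0.5448, -0.271, 0.1111]
tool_rot: [-3.141, -0.002, 2.355]
force: [0.7, 0.3, -1.3]
grip_width: 0.0542
finger_force: 42.4
clock: 24.2
position: [0.5323, -0.3394, 0.1111]
tool_rot: [-3.141, -0.002, 2.354]
force: [-0.3, 0.6, -2.7]
grip_width: 0.054
finger_force: 42.5
turn(deg, tool) [-0.  -0.1 -0.1] shift after turn mm [ -0.2   3.6 124.1]
```

```bash
python3 -m creep '[[[1,0,0.0035,0.02,0,0,0],[1,0,0,0.035,0,0,0],[1,0,0,0.03,0,0,0],[1,0,0,0.02,0,0,0],[1,0,0,0.01,0,0,0],[1,0,0,0.005,0,0,0],[1,0,0,0.002,0,0,0],[1,0,0,0,0,0,0]]]' 40
python3 -m creep '[[[1,0,0,0.001,0,0,0],[1,0,0,0.001,0,0,0],[1,0,0,0,0,0,0]]]' 40
python3 -m creep '[[[1,0,0,0.001,0,0,0],[1,0,0,0,0,0,0]]]' 40
```

```text
clock: 25.0
position: [0.5366, -0.3363, -0.0089]
tool_rot: [3.141, 0.001, 2.356]
force: [0.3, -1.3, -1.2]
grip_width: 0.054
finger_force: 42.5
clock: 25.3
position: [0.5364, -0.3362, -0.0113]
tool_rot: [3.141, 0.0, 2.356]
force: [0.0, 0.6, -1.1]
grip_width: 0.0539
finger_force: 42.5
clock: 25.5
position: [0.5362, -0.3362, -0.0125]
tool_rot: [3.142, -0.0, 2.356]
force: [-0.1, 0.4, -0.8]
grip_width: 0.0538
finger_force: 42.5
```

```bash
python3 -m creep '[[[1,0,0,0.001,0,0,0],[1,0,0,0,0,0,0]]]' 40
python3 -m creep '[[[1,0,0,0.001,0,0,0],[1,0,0,0,0,0,0]]]' 40
```

```text
clock: 25.7
position: [0.5362, -0.3362, -0.0136]
tool_rot: [-3.142, -0.0, 2.356]
force: [-0.3, -0.1, -1.8]
grip_width: 0.0537
finger_force: 42.5
clock: 25.9
position: [0.5362, -0.3362, -0.0146]
tool_rot: [-3.142, -0.0, 2.356]
force: [-0.1, 0.2, -1.8]
grip_width: 0.0538
finger_force: 42.5
```

```bash
python3 -m creep '[[[1,0,0,0.0007,0,0,0],[1,0,0,0,0,0,0]]]' 40
```

```text
clock: 26.1
position: [0.5363, -0.3362, -0.0151]
tool_rot: [3.142, 0.0, 2.356]
force: [-0.3, 0.5, -0.2]
grip_width: 0.054
finger_force: 42.6
```

```bash
python3 -m creep '[[[1,0,0,0.0008,0,0,0],[1,0,0,0,0,0,0]]]' 40
```

```text
clock: 26.3
position: [0.5363, -0.3363, -0.0152]
tool_rot: [3.141, 0.0, 2.356]
force: [-4.8, 2.8, 15.0]
grip_width: 0.0537
finger_force: 43.8
```

```bash
python3 -m creep '[[[1,0,0,0.0007,0,0,0],[1,0,0,0,0,0,0]]]' 40
```

```text
clock: 26.5
position: [0.5364, -0.3363, -0.0153]
tool_rot: [3.141, 0.0, 2.356]
force: [-8.4, 5.3, 26.7]
grip_width: 0.0535
finger_force: 44.8
```

```bash
python3 -m creep '[[[0.1,0,0,0,0,0,0],[-0.2,0,0,0,0,0,0],[-0.7,0,0,0,0,0,0],[-0.7,0,0,0,0,0,0],[-0.7,0,0,0,0,0,0],[-0.7,0,0,-0.02,0,0,0],[-0.7,0,0,-0.04,0,0,0],[-0.7,0,0,-0.05,0,0,0],[-0.7,0,0,-0.03,0,0,0],[-0.7,0,0,0,0,0,0]]]' 40
python3 -c "
from h import *
to(.617,-.058,.12,135)"
```

```text
clock: 27.5
position: [0.5381, -0.3375, 0.1277]
tool_rot: [3.14, 0.006, 2.356]
force: [0.7, 0.4, -0.7]
grip_width: 0.0725
finger_force: 0.0
turn(deg, tool) [ 0.1  0.3 -0. ] shift after turn mm [141.8 253.4   7.7]
```

```bash
python3 -m creep '[[[-1,0.012,0.021,0,0,0,0],[-1,0.0162,0.029,0,0,0,0],[-1,0.0162,0.029,0,0,0,0],[-1,0.0162,0.029,0,0,0,0],[-1,0.0162,0.029,0,0,0,0],[-1,0.0162,0.029,0,0,0,0],[-1,0.0162,0.029,0,0,0,0],[-1,0.0162,0.029,0,0,0,0],[-1,0.0162,0.029,0,0,0,0],[-1,0,0,0,0,0,0]]]' 40
python3 -m creep '[[[-1,0,0,0,0,0,0]]]' 40
python3 - <<'E'
from h import *
f=grab_frame("side");C=cloud(f);P=C[f["range_z"]>0]
m=(abs(P[:,0]-.617)<.04)&(abs(P[:,1]+.058)<.04)&(P[:,2]>.087)&(P[:,2]<.096); Q=P[m]
print(len(Q),np.round((Q.min(0)+Q.max(0))/2,3),np.round(np.ptp(Q,0),3))
to(.6175,-.0575,.018,135)
E
```

```text
clock: 28.5
position: [0.6159, -0.0517, 0.1222]
tool_rot: [3.141, -0.002, 2.362]
force: [-0.4, 0.0, -0.6]
grip_width: 0.0854
finger_force: 0.0
clock: 28.6
position: [0.6149, -0.0566, 0.1226]
tool_rot: [-3.141, -0.001, 2.357]
force: [-0.6, -1.0, -1.3]
grip_width: 0.0856
finger_force: 0.0
161 [ 0.615 -0.055  0.091] [0.053 0.055 0.008]
turn(deg, tool) [-0.1 -0.  -0. ] shift after turn mm [ -1.8   2.1 104.8]
```

```bash
python3 -m creep '[[[-1,-0.001,0.0015,0.02,0,0,0],[-1,0,0,0.03,0,0,0],[-1,0,0,0.03,0,0,0],[-1,0,0,0.015,0,0,0],[-1,0,0,0.008,0,0,0],[-1,0,0,0,0,0,0],[0.2,0,0,0,0,0,0],[1,0,0,0,0,0,0],[1,0,0,0,0,0,0],[1,0,0,0,0,0,0]]]' 40
python3 -m creep '[[[1,0,0,0,0,0,0],[1,0,0,0,0,0,0],[1,0,0,-0.005,0,0,0],[1,0,0,-0.01,0,0,0],[1,0,0,-0.015,0,0,0],[1,0,0,-0.02,0,0,0],[1,0,0,-0.03,0,0,0],[1,0,0,0,0,0,0]]]' 40
python3 - <<'E'
from h import *
f=grab_frame("side");C=cloud(f);P=C[f["range_z"]>0]
m=(abs(P[:,0]-.617)<.04)&(abs(P[:,1]+.058)<.04)&(P[:,2]>.043)&(P[:,2]<.055); Q=P[m]
print(len(Q),np.round((Q.min(0)+Q.max(0))/2,3),np.round(np.ptp(Q,0),3))
to(.527,-.253,.1,135)
E
```

```text
clock: 29.65
position: [0.6176, -0.057, 0.0217]
tool_rot: [3.14, 0.001, 2.356]
force: [-1.5, -0.9, 9.1]
grip_width: 0.0539
finger_force: 40.7
clock: 30.45
position: [0.6191, -0.0573, 0.1051]
tool_rot: [3.137, 0.004, 2.355]
force: [0.1, -0.3, -0.4]
grip_width: 0.0543
finger_force: 42.3
177 [ 0.616 -0.055  0.048] [0.054 0.054 0.01 ]
turn(deg, tool) [ 0.2  0.2 -0. ] shift after turn mm [ -74.1 -203.2    3.2]
```

```bash
python3 -m creep '[[[1,-0.0045,-0.012,0,0,0,0],[1,-0.009,-0.025,0,0,0,0],[1,-0.009,-0.025,0,0,0,0],[1,-0.009,-0.025,0,0,0,0],[1,-0.009,-0.025,0,0,0,0],[1,-0.009,-0.025,0,0,0,0],[1,-0.009,-0.025,0,0,0,0],[1,-0.009,-0.025,0,0,0,0],[1,-0.0065,-0.0165,0,0,0,0],[1,0,0,0,0,0,0]]]' 40
python3 -m creep '[[[1,0,0,0,0,0,0]]]' 40
python3 -c "
from h import *
to(.527,-.253,-.013,135)"
```

```text
clock: 31.5
position: [0.5227, -0.2564, 0.0999]
tool_rot: [-3.14, -0.001, 2.351]
force: [-0.5, 0.3, -1.0]
grip_width: 0.0539
finger_force: 42.3
clock: 31.6
position: [0.5244, -0.2534, 0.0998]
tool_rot: [-3.141, -0.001, 2.355]
force: [-1.3, 0.8, -1.5]
grip_width: 0.0535
finger_force: 42.3
turn(deg, tool) [-0.  -0.1 -0.1] shift after turn mm [ -1.5   2.1 112.8]
```

```bash
python3 -m creep '[[[1,-0.0015,0.002,0.02,0,0,0],[1,0,0,0.03,0,0,0],[1,0,0,0.03,0,0,0],[1,0,0,0.02,0,0,0],[1,0,0,0.008,0,0,0],[1,0,0,0.003,0,0,0],[1,0,0,0.001,0,0,0],[1,0,0,0.001,0,0,0],[1,0,0,0,0,0,0]]]' 40
python3 -m creep '[[[1,0,0,0.001,0,0,0],[1,0,0,0,0,0,0]]]' 40
python3 -m creep '[[[1,0,0,0.001,0,0,0],[1,0,0,0,0,0,0]]]' 40
```

```text
clock: 32.5
position: [0.5282, -0.2528, -0.012]
tool_rot: [3.141, 0.001, 2.356]
force: [0.3, 0.0, -1.6]
grip_width: 0.0538
finger_force: 42.4
clock: 32.7
position: [0.5279, -0.2527, -0.0135]
tool_rot: [3.141, 0.0, 2.356]
force: [-0.1, -0.3, -0.4]
grip_width: 0.0537
finger_force: 42.4
clock: 32.9
position: [0.5279, -0.2528, -0.0143]
tool_rot: [3.141, 0.0, 2.356]
force: [-1.7, 1.3, 7.4]
grip_width: 0.054
finger_force: 43.0
```

Contact. I'll release, lift, and look at the tray, the single and the orange base.

```bash
python3 -m creep '[[[0.1,0,0,0,0,0,0],[-0.2,0,0,0,0,0,0],[-0.7,0,0,0,0,0,0],[-0.7,0,0,0,0,0,0],[-0.7,0,0,0,0,0,0],[-0.7,0,0,-0.02,0,0,0],[-0.7,0,0,-0.04,0,0,0],[-0.7,0,0,-0.04,0,0,0],[-0.7,0,0,-0.02,0,0,0],[-0.7,0,0,0,0,0,0]]]' 40
python3 - <<'E'
from h import *
f=grab_frame("top");C=cloud(f)
for t in ["base_orange","single_green","tier_green"]:
  for o in outline_of(f,t):
    P=C[o["region"]&(f["range_z"]>0)]
    if len(P)<10 or o["confidence"]<.3: continue
    zt=np.percentile(P[:,2],95); Q=P[P[:,2]>zt-.006]
    print(t,round(o["confidence"],2),np.round(o["extent"]),"top",np.round((Q[:,:2].min(0)+Q[:,:2].max(0))/2,4),np.round(np.ptp(Q[:,:2],0),3),round(zt,3))
to(.617,-.0575,.08,135)
E
```

```text
clock: 33.9
position: [0.5292, -0.2533, 0.1082]
tool_rot: [3.14, 0.004, 2.356]
force: [-0.7, -0.0, 0.8]
grip_width: 0.0725
finger_force: 0.0
base_orange 0.84 [296. 191.  25.  24.] top [ 0.6161 -0.0588] [0.052 0.052] 0.051
single_green 0.93 [300. 279.  26.  19.] top [ 0.4059 -0.0529] [0.051 0.051] 0.052
single_green 0.44 [296. 191.  24.  26.] top [ 0.6161 -0.0578] [0.052 0.05 ] 0.051
tier_green 0.8 [378. 226.  22.  24.] top [ 0.5057 -0.2015] [0.094 0.105] 0.058
turn(deg, tool) [-0.  -0.1 -0. ] shift after turn mm [ 74.3 201.3  24.3]
```

```bash
python3 -m creep '[[[-1,0.0045,0.012,0,0,0,0],[-1,0.009,0.025,0,0,0,0],[-1,0.009,0.025,0,0,0,0],[-1,0.009,0.025,0,0,0,0],[-1,0.009,0.025,0,0,0,0],[-1,0.009,0.025,0,0,0,0],[-1,0.009,0.025,0,0,0,0],[-1,0.009,0.025,0,0,0,0],[-1,0.0068,0.015,0,0,0,0],[-1,0,0,0.02,0,0,0]]]' 40
python3 -m creep '[[[-1,0,0,0.02,0,0,0],[-1,0,0,0,0,0,0]]]' 40
python3 -c "
from h import *
to(.617,-.0575,-.022,135)"
```

```text
clock: 35.1
position: [0.62, -0.054, 0.0862]
tool_rot: [3.139, 0.001, 2.359]
force: [1.0, -0.3, -0.9]
grip_width: 0.0852
finger_force: 0.0
clock: 35.3
position: [0.6163, -0.0569, 0.0627]
tool_rot: [-3.138, -0.003, 2.356]
force: [-0.2, 0.2, -0.4]
grip_width: 0.0854
finger_force: 0.0
turn(deg, tool) [-0.2 -0.2 -0. ] shift after turn mm [-0.9  0.  84.7]
```

```bash
python3 -m creep '[[[-1,-0.0009,0,0.02,0,0,0],[-1,0,0,0.025,0,0,0],[-1,0,0,0.022,0,0,0],[-1,0,0,0.01,0,0,0],[-1,0,0,0.005,0,0,0],[0.2,0,0,0,0,0,0],[1,0,0,0,0,0,0],[1,0,0,0,0,0,0],[1,0,0,0,0,0,0],[1,0,0,0,0,0,0]]]' 40
python3 -m creep '[[[1,0,0,0,0,0,0],[1,0,0,-0.005,0,0,0],[1,0,0,-0.01,0,0,0],[1,0,0,-0.02,0,0,0],[1,0,0,-0.03,0,0,0],[1,0,0,-0.03,0,0,0],[1,0,0,-0.03,0,0,0],[1,0,0,-0.01,0,0,0],[1,0,0,0,0,0,0]]]' 40
python3 -c "
from h import *
to(.549,.236,.1,135)"
```

```text
clock: 36.3
position: [0.6194, -0.0581, -0.0154]
tool_rot: [3.14, 0.001, 2.356]
force: [-1.8, 0.8, 6.7]
grip_width: 0.052
finger_force: 41.5
clock: 37.2
position: [0.6196, -0.058, 0.1201]
tool_rot: [3.139, 0.002, 2.356]
force: [-0.4, 0.9, -0.9]
grip_width: 0.0523
finger_force: 42.4
turn(deg, tool) [ 0.1  0.1 -0. ] shift after turn mm [257.8 158.   20.1]
```

```bash
python3 -m creep '[[[1,0.016,0.004,0,0,0,0],[1,0.027,0.008,0,0,0,0],[1,0.027,0.008,0,0,0,0],[1,0.027,0.008,0,0,0,0],[1,0.027,0.008,0,0,0,0],[1,0.027,0.008,0,0,0,0],[1,0.027,0.008,0,0,0,0],[1,0.027,0.008,0,0,0,0],[1,0.027,0.008,0,0,0,0],[1,0.027,0.008,0,0,0,0]]]' 40
python3 -m creep '[[[1,0.027,0.009,0,0,0,0],[1,0.027,0.009,0,0,0,0],[1,0,0,0,0,0,0],[1,0,0,0,0,0,0]]]' 40
python3 -c "
from h import *
to(.465,.230,-.007,135)"
```

```text
clock: 38.2
position: [0.4875, 0.18, 0.1171]
tool_rot: [-3.14, -0.001, 2.356]
force: [1.0, 1.7, -0.8]
grip_width: 0.0523
finger_force: 42.3
clock: 38.6
position: [0.4628, 0.2302, 0.1173]
tool_rot: [-3.14, -0.0, 2.358]
force: [-0.0, -1.0, -1.8]
grip_width: 0.0522
finger_force: 42.3
turn(deg, tool) [-0.1 -0.   0.1] shift after turn mm [ -1.7   1.4 124.3]
```

```bash
python3 -m creep '[[[1,-0.0015,0.0015,0.02,0,0,0],[1,0,0,0.035,0,0,0],[1,0,0,0.03,0,0,0],[1,0,0,0.02,0,0,0],[1,0,0,0.012,0,0,0],[1,0,0,0.004,0,0,0],[1,0,0,0.002,0,0,0],[1,0,0,0.001,0,0,0],[1,0,0,0,0,0,0]]]' 40
python3 -m creep '[[[1,0,0,0.001,0,0,0],[1,0,0,0,0,0,0]]]' 40
python3 -m creep '[[[1,0,0,0.001,0,0,0],[1,0,0,0,0,0,0]]]' 40
```

```text
clock: 39.5
position: [0.4665, 0.2301, -0.0051]
tool_rot: [3.141, 0.0, 2.356]
force: [0.7, -0.1, -1.5]
grip_width: 0.0521
finger_force: 42.3
clock: 39.7
position: [0.4663, 0.23, -0.0064]
tool_rot: [3.141, 0.0, 2.356]
force: [-0.1, -0.5, -1.9]
grip_width: 0.0516
finger_force: 42.3
clock: 39.9
position: [0.4662, 0.2299, -0.0077]
tool_rot: [3.142, 0.0, 2.356]
force: [-0.5, -0.1, -1.6]
grip_width: 0.0524
finger_force: 42.3
```

```bash
python3 -m creep '[[[1,0,0,0.001,0,0,0],[1,0,0,0,0,0,0]]]' 40
```

```text
clock: 40.1
position: [0.4661, 0.2298, -0.0088]
tool_rot: [-3.141, -0.0, 2.356]
force: [-0.0, -0.0, -1.7]
grip_width: 0.0522
finger_force: 42.3
```

```bash
python3 -m creep '[[[1,0,0,0.0007,0,0,0],[1,0,0,0,0,0,0]]]' 40
```

```text
clock: 40.3
position: [0.4662, 0.2299, -0.0094]
tool_rot: [3.142, -0.0, 2.356]
force: [0.3, -0.7, -0.4]
grip_width: 0.0522
finger_force: 42.5
```

```bash
python3 -m creep '[[[1,0,0,0.0006,0,0,0],[1,0,0,0,0,0,0]]]' 40
python3 -m creep '[[[0.1,0,0,0,0,0,0],[-0.2,0,0,0,0,0,0],[-0.7,0,0,0,0,0,0],[-0.7,0,0,0,0,0,0],[-0.7,0,0,0,0,0,0],[-0.7,0,0,-0.02,0,0,0],[-0.7,0,0,-0.04,0,0,0],[-0.7,0,0,-0.04,0,0,0],[-0.7,0,0,-0.01,0,0,0],[-0.7,0,0,0,0,0,0]]]' 40
python3 - <<'E'
from h import *
f=grab_frame("top");C=cloud(f)
for o in outline_of(f,"single_green"):
    P=C[o["region"]&(f["range_z"]>0)]
    if len(P)<10 or o["confidence"]<.3: continue
    zt=np.percentile(P[:,2],95); Q=P[P[:,2]>zt-.006]
    print(round(o["confidence"],2),np.round(o["extent"]),"top",np.round((Q[:,:2].min(0)+Q[:,:2].max(0))/2,4),np.round(np.ptp(Q[:,:2],0),3),round(zt,3))
to(.406,-.053,.09,135)
E
```

```text
clock: 40.5
position: [0.4662, 0.2299, -0.0095]
tool_rot: [3.141, -0.0, 2.356]
force: [-3.8, -1.1, 14.6]
grip_width: 0.052
finger_force: 44.0
clock: 41.5
position: [0.4669, 0.2305, 0.1014]
tool_rot: [3.139, 0.0, 2.356]
force: [-0.0, -0.7, -0.5]
grip_width: 0.0728
finger_force: 0.0
0.88 [299. 277.  25.  25.] top [ 0.407  -0.0528] [0.053 0.051] 0.052
turn(deg, tool) [-0. -0. -0.] shift after turn mm [-157.7 -242.3    9.4]
```

```bash
python3 -m creep '[[[-1,-0.009,-0.014,0,0,0,0],[-1,-0.0165,-0.025,0,0,0,0],[-1,-0.0165,-0.0255,0,0,0,0],[-1,-0.0165,-0.0255,0,0,0,0],[-1,-0.0165,-0.0255,0,0,0,0],[-1,-0.0165,-0.0255,0,0,0,0],[-1,-0.0165,-0.0255,0,0,0,0],[-1,-0.0165,-0.0255,0,0,0,0],[-1,-0.0165,-0.0255,0,0,0,0],[-1,-0.0165,-0.0255,0,0,0,0]]]' 40
python3 -m creep '[[[-1,0,0,0,0,0,0],[-1,0,0,0,0,0,0]]]' 40
python3 -c "
from h import *
to(.407,-.053,-.020,135);print(observe()['qpos'])"
```

```text
clock: 42.6
position: [0.404, -0.055, 0.0991]
tool_rot: [-3.14, -0.001, 2.355]
force: [1.3, 0.0, -0.3]
grip_width: 0.0853
finger_force: 0.0
clock: 42.8
position: [0.4047, -0.054, 0.0994]
tool_rot: [-3.14, -0.001, 2.354]
force: [-0.2, 0.2, 0.4]
grip_width: 0.0852
finger_force: 0.0
turn(deg, tool) [-0.1 -0.1 -0.1] shift after turn mm [ -0.9   2.4 119.4]
[-0.28201193  0.36630152  0.33320854  2.24451173 -0.22121163  0.56182276
  1.00168672]
```

```bash
python3 -m creep '[[[-1,-0.001,0.0023,0.02,0,0,0],[-1,0,0,0.03,0,0,0],[-1,0,0,0.03,0,0,0],[-1,0,0,0.02,0,0,0],[-1,0,0,0.014,0,0,0],[-1,0,0,0.005,0,0,0],[-1,0,0,0,0,0,0]]]' 40
python3 -c "
from h import *
to(.407,-.053,-.020,135)"
```

```text
clock: 43.5
position: [0.4074, -0.052, -0.0196]
tool_rot: [-3.141, -0.001, 2.356]
force: [-0.0, -0.7, 0.2]
grip_width: 0.0855
finger_force: 0.0
turn(deg, tool) [-0.1 -0.1  0. ] shift after turn mm [-0.5 -1.   0.4]
```

```bash
python3 -m creep '[[[0.2,0,0,0,0,0,0],[1,0,0,0,0,0,0],[1,0,0,0,0,0,0],[1,0,0,0,0,0,0],[1,0,0,0,0,0,0],[1,0,0,0,0,0,0],[1,0,0,-0.005,0,0,0],[1,0,0,-0.01,0,0,0],[1,0,0,-0.02,0,0,0],[1,0,0,-0.03,0,0,0]]]' 40
python3 -m creep '[[[1,0,0,-0.03,0,0,0],[1,0,0,-0.02,0,0,0],[1,0,0,0,0,0,0],[1,0,0,0,0,0,0]]]' 40
python3 -c "
from h import *
to(.444,-.261,.1,135)"
```

```text
clock: 44.5
position: [0.4072, -0.0524, 0.0467]
tool_rot: [-3.14, -0.001, 2.355]
force: [0.6, -0.1, -1.0]
grip_width: 0.0533
finger_force: 42.3
clock: 44.9
position: [0.4081, -0.0521, 0.0965]
tool_rot: [3.14, 0.001, 2.356]
force: [0.3, 0.1, -1.1]
grip_width: 0.0527
finger_force: 42.3
turn(deg, tool) [ 0.1  0.  -0. ] shift after turn mm [-173.1 -122.4   -3.5]
```

```bash
python3 -m creep '[[[1,-0.013,-0.009,0,0,0,0],[1,-0.02,-0.014,0,0,0,0],[1,-0.02,-0.014,0,0,0,0],[1,-0.02,-0.014,0,0,0,0],[1,-0.02,-0.014,0,0,0,0],[1,-0.02,-0.014,0,0,0,0],[1,-0.02,-0.014,0,0,0,0],[1,-0.02,-0.014,0,0,0,0],[1,-0.02,-0.0155,0,0,0,0],[1,0,0,0,0,0,0]]]' 40
python3 -m creep '[[[1,0,0,0,0,0,0],[1,0,0,0,0,0,0]]]' 40
python3 -c "
from h import *
to(.444,-.261,-.011,135)"
```

```text
clock: 45.9
position: [0.4427, -0.2643, 0.0951]
tool_rot: [-3.14, -0.0, 2.352]
force: [-0.2, 0.4, -2.3]
grip_width: 0.053
finger_force: 42.3
clock: 46.1
position: [0.4431, -0.2605, 0.0954]
tool_rot: [-3.141, -0.001, 2.356]
force: [0.3, -0.1, -1.5]
grip_width: 0.0536
finger_force: 42.3
turn(deg, tool) [-0.  -0.1  0. ] shift after turn mm [ -1.    0.3 106.4]
```

```bash
python3 -m creep '[[[1,-0.001,0,0.02,0,0,0],[1,0,0,0.03,0,0,0],[1,0,0,0.028,0,0,0],[1,0,0,0.018,0,0,0],[1,0,0,0.007,0,0,0],[1,0,0,0.003,0,0,0],[1,0,0,0.001,0,0,0],[1,0,0,0,0,0,0]]]' 40
python3 -m creep '[[[1,0,0,0.001,0,0,0],[1,0,0,0,0,0,0]]]' 40
python3 -m creep '[[[1,0,0,0.001,0,0,0],[1,0,0,0,0,0,0]]]' 40
```

```text
clock: 46.9
position: [0.4446, -0.2621, -0.0103]
tool_rot: [3.141, 0.001, 2.356]
force: [-0.1, -0.1, -1.0]
grip_width: 0.0532
finger_force: 42.3
clock: 47.1
position: [0.4445, -0.2621, -0.0116]
tool_rot: [3.141, 0.001, 2.356]
force: [-0.1, -1.1, -0.9]
grip_width: 0.0532
finger_force: 42.3
clock: 47.3
position: [0.4445, -0.2622, -0.0121]
tool_rot: [3.141, 0.001, 2.356]
force: [-4.6, 3.4, 19.1]
grip_width: 0.053
finger_force: 44.0
```

Contact. I'll release, lift, and move back over the middle at a safe height so both trays can be seen.

```bash
python3 -m creep '[[[0.1,0,0,0,0,0,0],[-0.2,0,0,0,0,0,0],[-0.7,0,0,0,0,0,0],[-0.7,0,0,0,0,0,0],[-0.7,0,0,0,0,0,0],[-0.7,0,0,-0.02,0,0,0],[-0.7,0,0,-0.04,0,0,0],[-0.7,0,0,-0.04,0,0,0],[-0.7,0,0,-0.04,0,0,0],[-0.7,0,0,-0.04,0,0,0]]]' 40
python3 -m creep '[[[-0.7,0.025,0.025,0,0,0,0],[-0.7,0.025,0.025,0,0,0,0],[-0.7,0.025,0.025,0,0,0,0],[-0.7,0.025,0.025,0,0,0,0],[-0.7,0.025,0.025,0,0,0,0],[-0.7,0.025,0.025,0,0,0,0],[-0.7,0.025,0.025,0,0,0,0],[-0.7,0.025,0.025,0,0,0,0],[-0.7,0,0,0,0,0,0],[-0.7,0,0,0,0,0,0]]]' 40
python3 - <<'E'
from h import *
print(observe()["position"])
f=grab_frame("top");C=cloud(f);s=grab_frame("side")
cv2.imwrite("pics/g.png",cv2.resize(f["image"][60:340,60:480],(800,533))[...,::-1])
cv2.imwrite("pics/i.png",cv2.resize(s["image"],(800,600))[...,::-1])
E
```

```text
clock: 48.3
position: [0.4439, -0.262, 0.1687]
tool_rot: [-3.141, -0.0, 2.356]
force: [1.5, 1.6, -0.5]
grip_width: 0.0725
finger_force: 0.0
clock: 49.3
position: [0.4443, 0.0212, 0.167]
tool_rot: [-3.141, 0.0, 2.357]
force: [0.4, -0.8, 0.3]
grip_width: 0.0726
finger_force: 0.0
[0.44428562 0.02124423 0.16697996]
```

View pics/g.png

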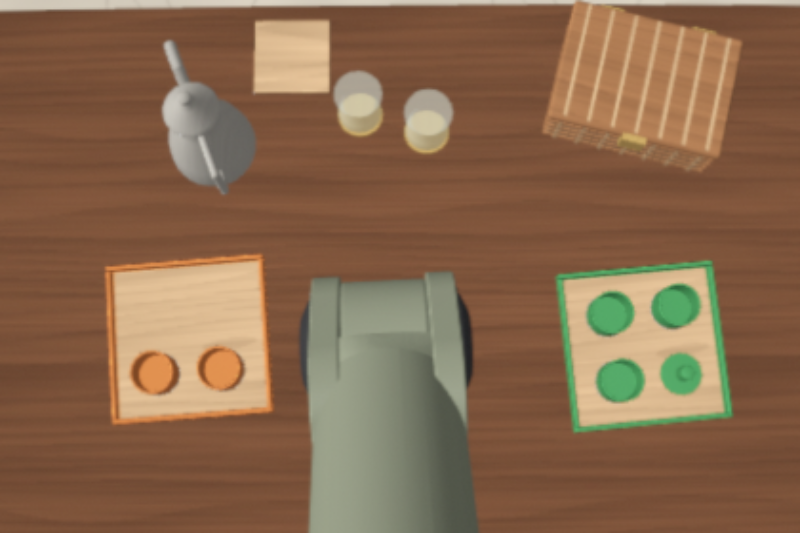

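View pics/i.png

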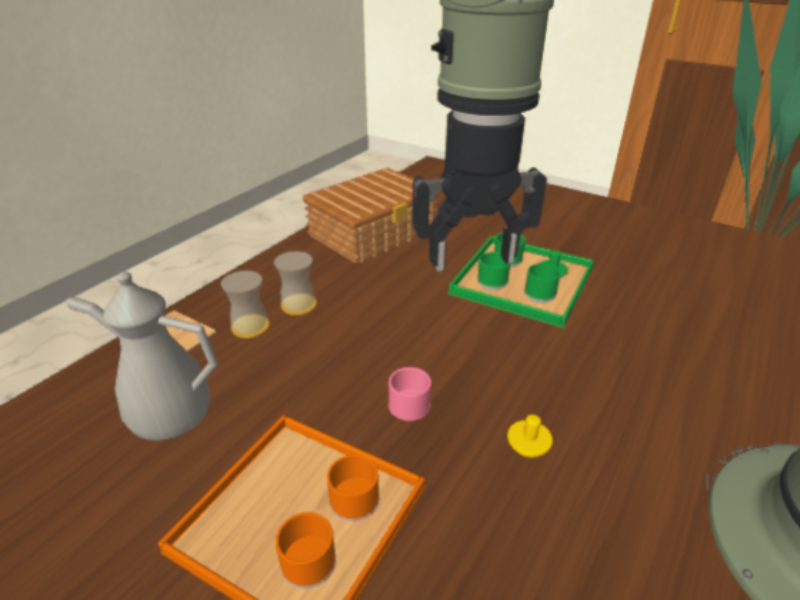

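The top view shows four green pieces upright in the green tray, at (610,314), (676,306), (620,381) and (681,373), and two orange pieces in theirs, at (155,373) and (220,369). The pot, glasses, pink tin and yellow lid are where they were. I'm handing in.

```bash
python3 -c "
from workcell import *
print(job_done())"
```

```text
the job is handed in; nothing more can be done
None
```

I took both columns apart from the top and handed the job in: all four green pieces and both orange tins stand upright on their own trays, and nothing else was disturbed. The hand-in gave no verdict back.

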